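Square up the spacer pile and set the clamp cap

TASK

Put the loose white spacer plate squarely on top of the two plates already in the clamping fixture, flush with them, and let go of it. Then screw the knurled cap of that fixture down (clockwise from above) until it bottoms out, back it off a quarter turn, and finish while still holding the cap there between the fingers, so that it cannot creep while I lock it. Leave the other things on the bench where they are.

Things in the scene. Friction and masses are not known exactly. Their poses are not given: they have to be found in the camera images.
- plate_new: The loose plate to be stacked: flat white plastic spacer plate, 56 (its x) x 90 (its y) x 12 mm (z), about 85 g, lying flat on the bench (on the blue mat). Origin at the centre of its underside. Same either way round. Grip it across its 56 mm width, near the middle of its length.
- plate_low: Lower of the two identical loose plates (56 x 90 x 12 mm) already in the fixture, lying on its base. Origin: centre of underside; y is its 90 mm length.
- plate_mid: Upper of the two plates already in the fixture, squarely on plate_low; its top is 24 mm above the nest floor (34 mm above the bench). Origin: centre of underside; y is its 90 mm length. plate_new goes on top of it.
- fixture: Clamping fixture fixed to the bench: grey-painted base plate 100 (x) x 230 (y) x 10 mm. Origin on the bench, under the centre of the nest where the pile lies; z up. At +y stands a fixed dark fence, 56 mm wide, 42 mm high over the bench, its face 47 mm from the origin. 115 mm from the origin in -y stands the cap's dark column, 40 mm in diameter. The pile's long (x) sides are open for fingers.
- jaw: Steel jaw at the -y end of the pile, 56 mm wide, 42 mm high over the bench, driven by the cap: its face is 47 mm from the nest's centre with the cap bottomed and 2 mm farther for each rad the cap is unscrewed, so there is 2 mm of play or more at each end of a centred plate. Origin: 54 mm in front (+y) of the jaw's middle, on the base plate.
- nest (a point): Centre of the nest floor, on top of the fixture's base plate (10 mm above the bench): the centre of the pile. Axes as the fixture's: y along the plates' 90 mm length.
- seat (a point): Centre of the shoulder on top of the cap's column, 56 mm above the bench: the bottomed cap's lower rim rests here.
- stem: The threaded stem with the knurled cap on it, as one (cap turns the cap on it). Origin: centre of the cap's lower rim. It stands 0.8 mm higher above seat for each rad the cap is unscrewed; it does not turn itself.
- cap_grip (a point): On the axis of the knurled round cap (plain metal, 44 mm diameter, 30 mm high), 18 mm above its lower rim and 12 mm below its top: where to grip it from above, at any yaw. It turns with the cap: its -x axis points along the dark rib on the cap's top, and its axes are parallel to the fixture's when the cap is bottomed. The cap stays on its thread and cannot be lifted off.
- cap (a joint): Angle of the cap in rad: 0 = bottomed out against a hard stop; grows as it is unscrewed (anticlockwise from above); a quarter turn back from the stop is 1.57. It starts 2.4 to 4.2 rad above the stop. Turning it takes about 0.1 N m; it stays where it is left.
- insert: Bystander: white plastic face insert, a rounded block 56 x 43 x 53 mm with two short pins, standing on the bench. Origin under its centre. The loose plate and this one may swap places. Leave it.
- driver_a: Bystander: screwdriver lying on the bench to the left. Leave it.
- driver_b: Bystander: second screwdriver lying on the bench to the left. Leave it.
- nut_a: Bystander: loose white plastic nut ring, 26 mm diameter, 9 mm high, lying on the bench between robot and fixture. Leave it.
- nut_b: Bystander: loose grey plastic nut ring, 20 mm diameter, 7 mm high. Leave it.
- jar: Bystander: small jar, 56 mm diameter, 65 mm high, at the left. Leave it.
There are look-alikes about, which are no part of the job. What is shaped like the fixture but red is not meant.

How it is judged:
By the outcome, as a careful person would: the job done as asked, in the order asked, and still so for the second after the job is handed in, while the arm keeps its last pose, push and grip.
It also fails if it takes over 64 s, if anything falls off the work surface, if the arm or the gripper's body presses on something with over 40 N, if the wrist force passes 120 N, or if a joint passes its speed limit or range.

ROBOT

A 7-joint arm with a two-finger parallel gripper is mounted at the origin on the work surface. World frame = base frame: x ahead of the robot, y to its left, z up, the work surface at z = 0. Lengths are in m, angles in rad, forces in N, time in s.
With the tool pointing down it reaches from about 0.4 to 0.85 m from the base axis. Payload 4.5 kg.
Tool frame: the origin (TCP) lies at the very end of the fingers, on their centre line; the grasp point (between the pads) lies 19 mm behind it (r.pinch_z is the distance from the TCP to the grasp point, in m); z points along the fingers, y is the line along which they close (so a half turn about z gives the same grasp; the last joint's range is limited). The gripper opens to 88 mm and grips with 3 to 60 N. Pads are 18 mm wide; open, the fingers measure 123 mm over their backs; the gripper's body (75 mm by 187 mm) begins 45 mm behind the grasp point.
Start: joints at [1.161, 0.689, -0.195, 1.565, 0.157, 0.902, -0.215], TCP at [0.268, -0.564, 0.239] pointing down, gripper open.
Joint ranges: [-3.01, 3.01], [-0.46, 2.08], [-1.47, 1.51], [0.13, 2.56], [-1, 4.14], [0.04, 2.09], [-2.66, 2.66]. Speed limits (rad/s): [2.57, 2.57, 3.14, 3.14, 3.14, 3.14, 3.14].

INTERFACE

Orientations are given as a unit quaternion [x, y, z, w].
In Python, from plant import r, cams gives the robot as it stands.
- The arm moves only by the shell command python3 -m pendant 'ROWS' [FORCE]. ROWS is JSON, a list of rows, each a list of 3 entries, a list of its own where there are three numbers: the closure, from -1 (fully open) to 1 (shut), then the shift along the tool's x, y, z in mm, then the turn, a rotation vector about the tool's x, y, z in degrees. A call has 1 to 8 rows; each row shifts and turns the commanded pose from where the row before left it, along the tool's axes as they then stand; what a row does not reach is not made up. A row lasts 1/8 s, in which the tool goes at most 62.5 mm and 10.7 degrees, less where a joint would pass 70% of its speed; a pose out of reach is approached as far as the arm can. A call with a gripper value outside its range is refused whole. The fingers move at their own pace and stop on an object; FORCE is the grip in N (left out, the last holds). Time passes only in rows, so rows that do not move let the fingers close. It gives the time, the measured TCP pose, the force, the opening and the grip force at its end, in the units of the state.
- r.get_state(): the state, without advancing time (a new reading comes with each control period).
- cams.snapshot(name): name is "side" or "top" or "wrist"; returns a dict with "img" (480x640x3 uint8, red, green, blue), "camera_matrix" (3x3 intrinsics, pixels), "camera_from_world" (4x4, takes a point from world to camera coordinates); the wrist camera has in their place "tool_from_camera" (4x4, takes a point from camera to tool coordinates, whose origin is the TCP and whose axes are the flange's). Camera axes: x right, y up, looking along -z (the intrinsics and any distortion apply to the point x, -y, -z); pixel columns grow to the right and rows downward; lengths in m; the calibration is good to about 2 mm. The wrist camera is an equidistant fisheye: a pixel r from the principal point sees the ray r / f radians off the axis. A picture is of the moment at which its call begins: read the wrist's pose just before it. There is no depth.
- r.finish_job(): hands the job in; it is judged then, once.
The state is a dict: "clock": time; "q": joint angles; "qd": joint speeds; "joint_torque": joint torques, N m; "tool_pos": TCP position; "eef_rot": TCP orientation; "contact_force": force on the tool from outside, world axes, zero at the start; "moment": the same for the moment, N m; "opening": opening from 0.0 (shut) to 1.0 (fully open); "finger_force": force on a finger pad.
Only numpy, scipy, OpenCV 4.12 (cv2) and the standard library are available. Lean on these libraries where they do the work, as an engineer would, in place of code of your own. Each camera call takes 0.05 s, during which the arm holds its last target. There are 200 camera calls.

## Working session

There is one attempt and no reset: what is moved stays moved. The work goes in short steps, Python scripts to look and compute and a shell command to move; the robot and the scene stay as the last step left them, time stands still between calls to the robot, and variables do not carry over. Pictures are saved under pics/ and viewed, at most 10 in all, crops included, and the job is handed in when it is done.

```bash
mkdir -p pics; ls
python3 - <<'E'
from plant import r,cams
import cv2,pickle
s=r.get_state();print({k:s[k] for k in('clock','tool_pos','eef_rot','opening')},r.pinch_z)
d={n:cams.snapshot(n) for n in('top','side')}
for n in d:
    cv2.imwrite(f'pics/{n}0.png',d[n]['img'][:,:,::-1]);print(n,d[n]['camera_matrix'],d[n]['camera_from_world'],d[n].keys())
pickle.dump(d,open('d0.pkl','wb'))
E
```

```text
pics
{'clock': 0.0, 'tool_pos': array([ 0.26801446, -0.56391706,  0.23792105]), 'eef_rot': array([ 9.75469404e-01,  2.20133118e-01, -2.80051208e-04, -8.79579341e-04]), 'opening': 1.0018707151583732} 0.0187
top [[578.38542351   0.         320.87971373]
 [  0.         578.38542351 239.56439459]
 [  0.           0.           1.        ]] [[-0.00776113 -0.99968919  0.02369141  0.01917922]
 [ 0.99458136 -0.00526088  0.10382793 -0.44690519]
 [-0.10367103  0.02436886  0.99431307 -1.21640062]
 [ 0.          0.          0.          1.        ]] dict_keys(['img', 'camera_matrix', 'camera_from_world'])
side [[470.98253844   0.         317.38702985]
 [  0.         470.98253844 232.61310297]
 [  0.           0.           1.        ]] [[-0.73556723 -0.67711644 -0.02131119  0.35944626]
 [ 0.42544966 -0.48619899  0.76328443 -0.21672149]
 [-0.52719392  0.55238018  0.64571101 -0.91209542]
 [ 0.          0.          0.          1.        ]] dict_keys(['img', 'camera_matrix', 'camera_from_world'])
```

View pics/top0.png

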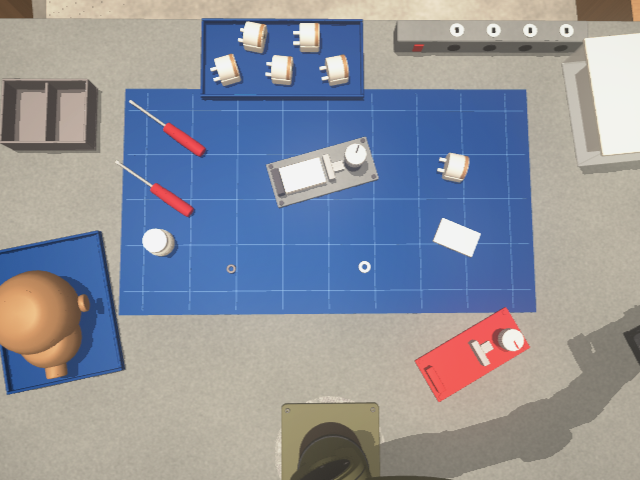

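View pics/side0.png

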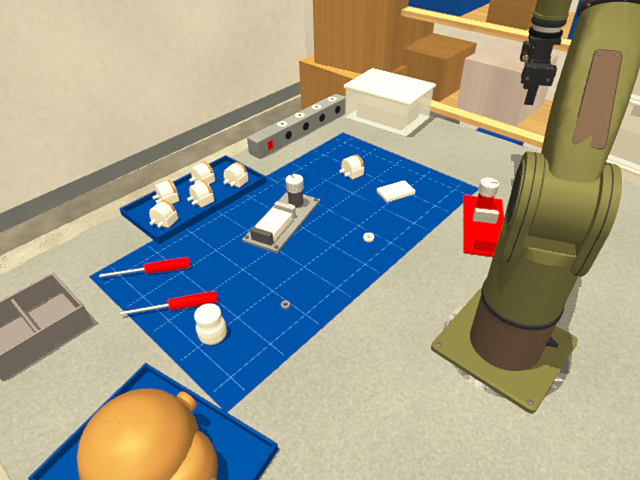

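The top view shows the loose plate at (457,237). The grey fixture is at (322,172), with its cap at (355,155) and fence at (278,182). Look-alikes are the red fixture (472,355), the insert (454,167), the inserts in the tray (~(280,60)) and the white box at the right. The plate and the grey fixture match the description, so I'll check both in one close crop.

Run:
```python
import cv2,pickle,numpy as np
I=pickle.load(open('d0.pkl','rb'))['top']['img'][:,:,::-1]
a=cv2.resize(I[130:215,260:385],None,fx=6,fy=6,interpolation=cv2.INTER_CUBIC)[:,:750]
b=cv2.resize(I[212:262,425:490],None,fx=6,fy=6,interpolation=cv2.INTER_CUBIC)
c=cv2.resize(I[212:262,425:490],(78,60))
a[-60:,-78:]=c
cv2.imwrite('pics/crop1.png',a)
# plate corners by code
g=I[205:270,420:500]; m=((g.min(2)>170)*255).astype('uint8')
cn=max(cv2.findContours(m,0,1)[0],key=cv2.contourArea);print(cv2.contourArea(cn))
rc=cv2.minAreaRect(cn);print(rc,cv2.boxPoints(rc)+[420,205])
```

```text
998.5
((36.665679931640625, 31.902366638183594), (42.230770111083984, 25.15384864807129), 22.61986541748047) [[432.33727646 240.39053345]
 [442.0118351  217.17159653]
 [480.9940834  233.41419983]
 [471.31952667 256.63313675]]
```

View pics/crop1.png

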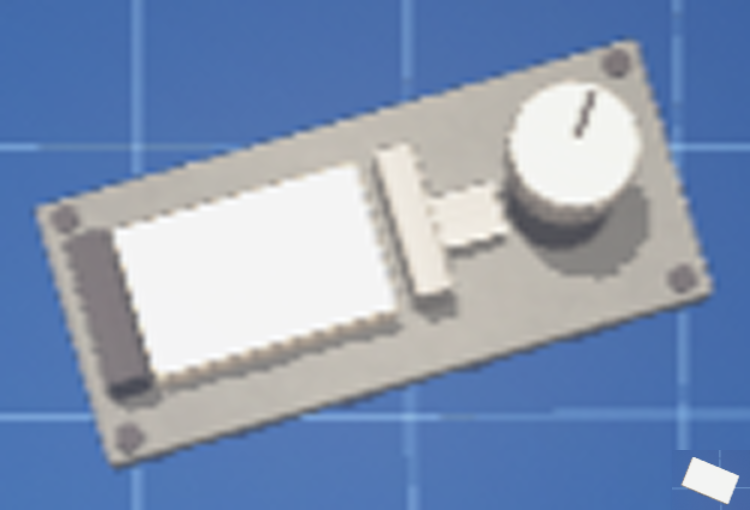

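The crop confirms the grey fixture: base corners at crop (38,210), (637,40), (713,293), (115,465), and pile top at (112,230), (360,163), (398,318), (155,378). The cap's top centre is (573,145), with its rib running to (595,92).

```bash
cat > h.py <<'E'
import numpy as np,pickle
from scipy.spatial.transform import Rotation as R
def ray(c,uv,z):
    K=c['camera_matrix'];T=c['camera_from_world'];u,v=uv
    d=np.array([(u-K[0,2])/K[0,0],-(v-K[1,2])/K[1,1],-1])
    o=-T[:3,:3].T@T[:3,3];d=T[:3,:3].T@d
    return o+d*(z-o[2])/d[2]
E
python3 - <<'E'
from h import *
from plant import r
c=pickle.load(open('d0.pkl','rb'))['top']
f=lambda p,z:ray(c,(p[0]/6+260-.42,p[1]/6+130-.42),z)[:2]
def ana(P,n):
    P=np.array(P);ce=P.mean(0);L=[np.linalg.norm(P[i]-P[(i+1)%4]) for i in range(4)]
    e=P[1]-P[0]+P[2]-P[3]; e2=P[2]-P[1]+P[3]-P[0]
    print(n,ce.round(4),np.round(L,4),'dir01',np.degrees(np.arctan2(e[1],e[0])).round(1),'dir12',np.degrees(np.arctan2(e2[1],e2[0])).round(1))
ana([f(p,.01) for p in[(38,210),(637,40),(713,293),(115,465)]],'base')
ana([f(p,.034) for p in[(112,230),(360,163),(398,318),(155,378)]],'mid')
for h in(.088,):
    a=f((573,145),h);b=f((595,92),h);k=f((578,135),h);print('cap',a,b-k,np.degrees(np.arctan2(*(b-k)[::-1])))
ana([ray(c,p,.012)[:2] for p in[(442,217.2),(481,233.4),(471.3,256.6),(432.3,240.4)]],'new')
s=r.get_state();print(R.from_quat(s['eef_rot']).as_matrix().round(3))
E
```

```text
base [0.5986 0.0114] [0.2291 0.0984 0.2273 0.0983] dir01 -74.0 dir12 -163.9
mid [0.5857 0.0553] [0.0922 0.0581 0.0895 0.0559] dir01 -75.4 dir12 -165.5
cap [ 0.61803513 -0.05416872] [ 0.01513434 -0.00608425] -21.90093862195595
new [ 0.4525 -0.2795] [0.0917 0.0555 0.0913 0.0556] dir01 -113.1 dir12 155.7
[[ 0.903  0.429 -0.001]
 [ 0.429 -0.903  0.001]
 [-0.    -0.002 -1.   ]]
```

All sizes check out:
- **Fixture:** nest at about (0.586, 0.055), with its y axis at 106°.
- **Cap:** about 2.48 rad above the stop. This agrees with its height.
- **Plate:** at (0.4525, -0.2795), with its length at about 66.5°.

I'm moving over the plate now.

```bash
python3 -m pendant '[[-1,[36,-22,12],[0,0,0]],[-1,[36,-22,12],[0,0,0]],[-1,[36,-22,12],[0,0,0]],[-1,[36,-22,12],[0,0,0]],[-1,[36,-22,12],[0,0,0]],[-1,[36,-22,12],[0,0,0]],[-1,[36,-22,12],[0,0,0]],[-1,[36,-22,12],[0,0,0]]]' 
python3 -m pendant '[[-1,[0,0,0],[0,0,-10.25]],[-1,[0,0,0],[0,0,-10.25]],[-1,[0,0,0],[0,0,-10.25]],[-1,[0,0,0],[0,0,-10.25]],[-1,[0,0,0],[0,0,0]],[-1,[0,0,0],[0,0,0]]]'
cat >> h.py <<'E'
def state():
    from plant import r
    s=r.get_state();M=R.from_quat(s['eef_rot']).as_matrix();return s,M
def goto(p,yaw=None):
    s,M=state();y=np.degrees(np.arctan2(M[1,1],M[0,1]))
    print('t',s['clock'],'pos',s['tool_pos'].round(4),'yawY',y.round(2),'tilt',M[:,2].round(4),'q7',s['q'][6])
    print('shift mm',(M.T@(np.array(p)-s['tool_pos'])*1e3).round(1),'turn z',None if yaw is None else -((yaw-y+90)%180-90))
def wsnap(fn):
    import cv2
    from plant import cams
    s,M=state();c=cams.snapshot('wrist');c['pos']=s['tool_pos'];c['M']=M
    cv2.imwrite('pics/'+fn+'.png',c['img'][:,:,::-1]);pickle.dump(c,open(fn+'.pkl','wb'));return c
def wray(c,uv,z):
    K=c['camera_matrix'];T=c['tool_from_camera']
    p=np.array([(uv[0]-K[0,2]),(uv[1]-K[1,2])]);th=np.hypot(*(p/[K[0,0],K[1,1]]));n=p/max(np.hypot(*p),1e-9)
    d=np.array([n[0]*np.sin(th),-n[1]*np.sin(th),-np.cos(th)])
    o=c['pos']+c['M']@T[:3,3];d=c['M']@T[:3,:3]@d
    return o+d*(z-o[2])/d[2]
E
python3 -c "
from h import *
c=wsnap('w1');print(c['camera_matrix'],c['tool_from_camera']);goto([.4525,-.2795,.002],-23.5)"
```

```text
clock: 1.1
tool_pos: [0.4534, -0.2806, 0.1421]
eef_rot: [0.975, 0.22, -0.0, -0.0]
contact_force: [0.4, -0.3, -0.2]
opening: 0.998
finger_force: 0.0
clock: 1.85
tool_pos: [0.4528, -0.2819, 0.1426]
eef_rot: [0.837, 0.546, -0.0, -0.0]
contact_force: [-0.5, 0.8, -0.6]
opening: 1.002
finger_force: 0.0
[[371.64829954   0.         322.19491526]
 [  0.         371.64829954 242.45881567]
 [  0.           0.           1.        ]] [[ 1.63569163e-04  9.50674685e-01  3.10189646e-01  8.05405036e-02]
 [ 9.99999485e-01 -4.66225911e-04  9.01577781e-04  6.24445935e-06]
 [ 1.00172562e-03  3.10189338e-01 -9.50674272e-01 -1.46245876e-01]
 [ 0.00000000e+00  0.00000000e+00  0.00000000e+00  1.00000000e+00]]
t 1.9 pos [ 0.4528 -0.2819  0.1426] yawY -23.71 tilt [-2.e-04 -1.e-04 -1.e+00] q7 -0.326268224862806
shift mm [  2.1  -1.2 140.6] turn z -0.21035958423564693
```

View pics/w1.png

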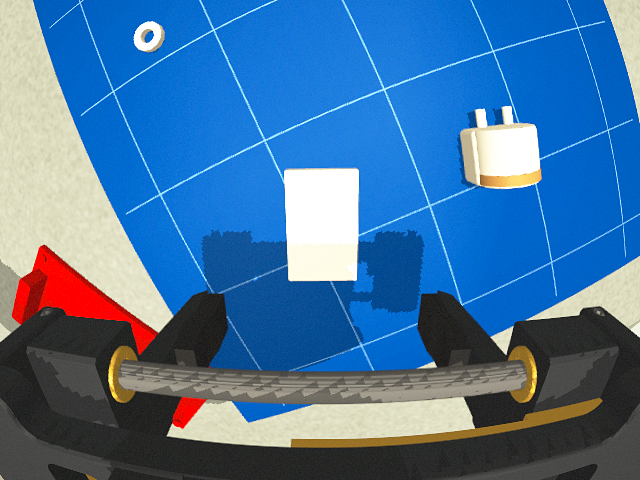

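The wrist view shows the plate squarely between the fingers, with corners at about (285,169), (358,169), (357,281) and (289,281).

```bash
python3 -c "
from h import *
c=pickle.load(open('w1.pkl','rb'))
P=np.array([wray(c,p,.012)[:2] for p in[(285,169),(358,169),(357,281),(289,281)]])
print(P,P.mean(0),[np.linalg.norm(P[i]-P[(i+1)%4]) for i in range(4)])
for a,b in((3,0),(2,1)):
  e=P[b]-P[a];print(np.degrees(np.arctan2(e[1],e[0])))
m=P.mean(0);goto([m[0],m[1],.003])"
```

```text
[[ 0.44642303 -0.22663634]
 [ 0.4963722  -0.24861396]
 [ 0.46131006 -0.3324362 ]
 [ 0.41048593 -0.31010264]] [ 0.45364781 -0.27944729] [np.float64(0.054570463619382704), np.float64(0.09085989443194954), np.float64(0.05551468065774294), np.float64(0.09087408177920377)]
66.70531025323784
67.3008496832816
t 1.9 pos [ 0.4528 -0.2819  0.1426] yawY -23.71 tilt [-2.e-04 -1.e-04 -1.e+00] q7 -0.326268224862806
shift mm [  2.6  -0.2 139.6] turn z None
```

```bash
python3 -m pendant '[[-1,[2.5,0,25],[0,0,-0.6]],[-1,[0,0,35],[0,0,0]],[-1,[0,0,35],[0,0,0]],[-1,[0,0,25],[0,0,0]],[-1,[0,0,12],[0,0,0]],[-1,[0,0,6],[0,0,0]],[-1,[0,0,0],[0,0,0]],[-1,[0,0,0],[0,0,0]]]' 25
python3 -m pendant '[[0.6,[0,0,0],[0,0,0]],[0.6,[0,0,0],[0,0,0]],[0.6,[0,0,0],[0,0,0]],[0.6,[0,0,0],[0,0,0]],[0.6,[0,0,0],[0,0,0]]]' 25
python3 -c "
from h import *
goto([.4536,-.2794,.15],16)"
```

```text
clock: 2.9
tool_pos: [0.4544, -0.2799, 0.0055]
eef_rot: [0.834, 0.552, 0.0, 0.001]
contact_force: [0.1, -0.6, -0.2]
opening: 0.997
finger_force: 0.0
clock: 3.52
tool_pos: [0.4539, -0.2796, 0.0048]
eef_rot: [0.834, 0.552, -0.0, 0.0]
contact_force: [0.3, 0.2, 2.3]
opening: 0.63
finger_force: 25.0
t 3.525 pos [ 0.4539 -0.2796  0.0048] yawY -22.97 tilt [ 0.e+00 -1.e-04 -1.e+00] q7 -0.420373529102211
shift mm [ 1.000e-01 -3.000e-01 -1.452e+02] turn z -38.973351505182364
```

```bash
python3 -m pendant '[[0.6,[0,0,-8],[0,0,0]],[0.6,[0,0,-30],[0,0,0]],[0.6,[0,0,-45],[0,0,0]],[0.6,[0,0,-45],[0,0,0]],[0.6,[25,-1,-12],[0,0,0]],[0.6,[40,-1,0],[0,0,0]],[0.6,[45,-1,0],[0,0,0]],[0.6,[50,-1.5,0],[0,0,0]]]'
python3 -m pendant '[[0.6,[50,-1.5,0],[0,0,0]],[0.6,[50,-1.5,0],[0,0,0]],[0.6,[45,-1,0],[0,0,0]],[0.6,[35,-1,0],[0,0,0]],[0.6,[20,0,0],[0,0,-9]],[0.6,[0,0,0],[0,0,-10]],[0.6,[0,0,0],[0,0,-10]],[0.6,[0,0,0],[0,0,-10]]]'
python3 -m pendant '[[0.6,[0,0,0],[0,0,0]],[0.6,[0,0,0],[0,0,0]],[0.6,[0,0,0],[0,0,0]]]'
python3 -c "
from h import *
wsnap('w2');goto([.5857,.0553,.042],16)"
```

```text
clock: 4.53
tool_pos: [0.5123, -0.1298, 0.1452]
eef_rot: [0.834, 0.552, -0.0, 0.0]
contact_force: [0.2, 0.1, -1.1]
opening: 0.628
finger_force: 25.0
clock: 5.52
tool_pos: [0.5852, 0.0554, 0.1449]
eef_rot: [0.599, 0.801, -0.0, -0.0]
contact_force: [0.1, 0.2, -0.2]
opening: 0.628
finger_force: 25.0
clock: 5.9
tool_pos: [0.5856, 0.0556, 0.1448]
eef_rot: [0.602, 0.798, -0.0, 0.0]
contact_force: [0.1, -0.3, -1.5]
opening: 0.626
finger_force: 25.0
t 5.95 pos [0.5857 0.0556 0.1448] yawY 15.97 tilt [ 1.e-04 -3.e-04 -1.e+00] q7 -0.3467888108698425
shift mm [-3.000e-01 -1.000e-01  1.028e+02] turn z -0.03262136870489485
```

View pics/w2.png

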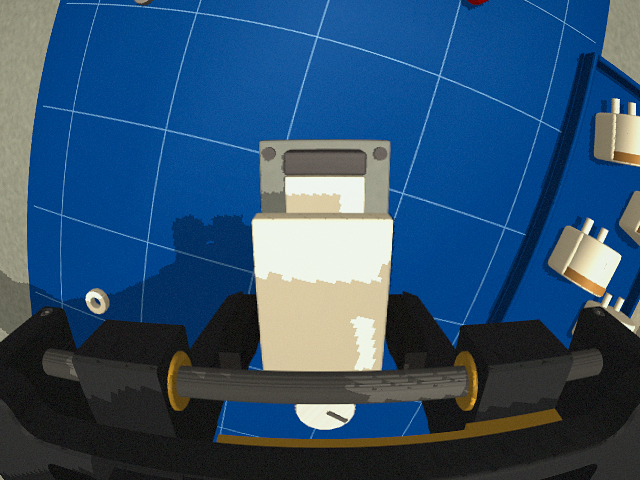

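The held plate's far edge is at about row 214, columns 252–393. The fence is at (285–366, 150–175) and the pile strip starts just below it. I'll enlarge this for the fine alignment.

```bash
python3 -c "
import cv2
I=cv2.imread('pics/w2.png')[130:235,245:400];cv2.imwrite('pics/w2c.png',cv2.resize(I,None,fx=5,fy=5,interpolation=cv2.INTER_CUBIC))"
```

```text
(no output)
```

View pics/w2c.png

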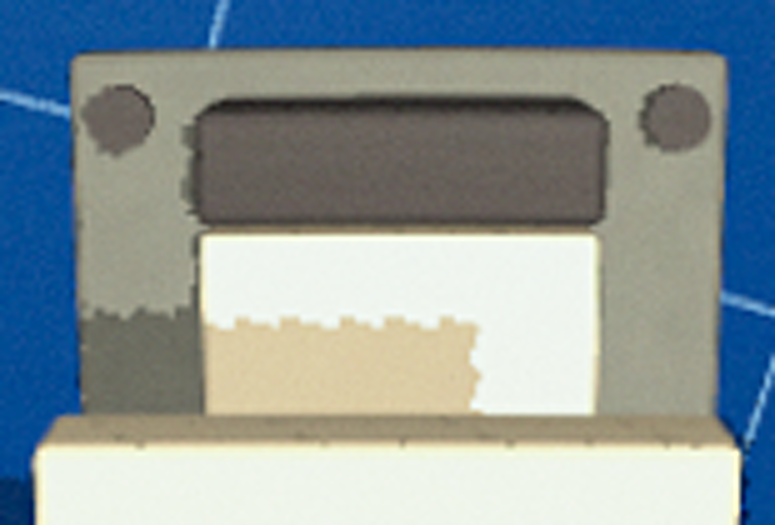

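The pile's far edge is at crop row 235 (columns 201–598). The held plate's top far edge is at row 445 (35–742), its bottom edge at row 415 (53–725), and the base corners are at (72,55) and (728,53).

```bash
python3 -c "
from h import *
c=pickle.load(open('w2.pkl','rb'));z=c['pos'][2]
loc=lambda p,h:(c['M'].T@(wray(c,(p[0]/5+244.6,p[1]/5+129.6),h)-c['pos'])*1e3)[:2].round(1)
print('pile',loc((201,236),.034),loc((598,236),.034))
print('pile sides low',loc((205,405),.034),loc((596,405),.034))
print('top',loc((35,446),z+.0072),loc((742,446),z+.0072))
print('bot',loc((53,415),z-.0048),loc((725,415),z-.0048))
print('base',loc((72,55),.01),loc((728,53),.01),'fence edge',loc((205,222),.042),loc((600,222),.042))
"
```

```text
pile [ 45.  -26.3] [45.1 29. ]
pile sides low [ 20.7 -26.3] [20.8 29.4]
top [ 45.  -27.8] [45.  27.5]
bot [ 44.6 -28.5] [44.7 28.2]
base [ 69.9 -48. ] [70.3 51.1] fence edge [ 48.  -24.9] [48.1 28.3]
```

```bash
python3 -m pendant '[[0.6,[0,1.5,20],[0,0,0]],[0.6,[0,0,25],[0,0,0]],[0.6,[0,0,25],[0,0,0]],[0.6,[0,0,15],[0,0,0]],[0.6,[0,0,3],[0,0,0]],[0.6,[0,0,0],[0,0,0]],[0.6,[0,0,0],[0,0,0]],[0.6,[0,0,0],[0,0,0]]]'
python3 -c "
from h import *
import cv2
c=wsnap('w3');goto([.5857,.0553,.042],16)
I=c['img'][130:235,245:400,::-1];cv2.imwrite('pics/w3c.png',cv2.resize(I,None,fx=5,fy=5,interpolation=cv2.INTER_CUBIC))"
```

```text
clock: 6.95
tool_pos: [0.5876, 0.056, 0.0574]
eef_rot: [0.602, 0.799, 0.0, 0.0]
contact_force: [-0.0, 0.1, -0.5]
opening: 0.632
finger_force: 25.0
t 7.0 pos [0.5875 0.056  0.0572] yawY 16.02 tilt [ 1.e-03  1.e-04 -1.e+00] q7 -0.41902164773690187
shift mm [-0.2 -1.9 15.2] turn z 0.016835566236153454
```

View pics/w3c.png

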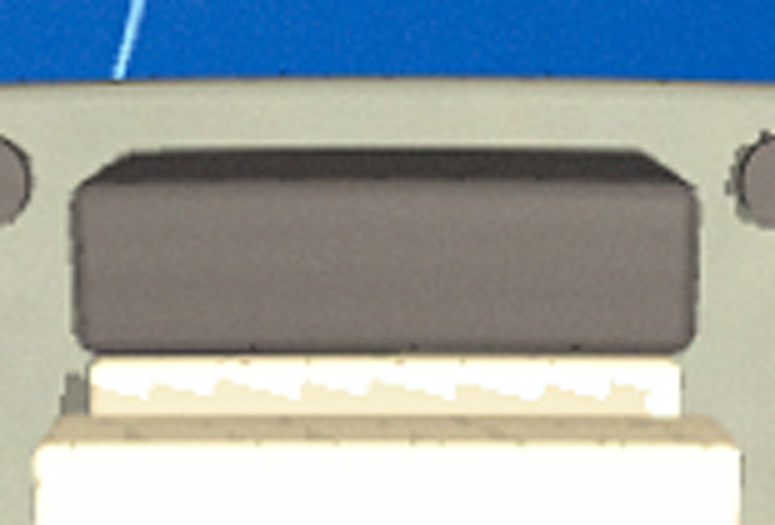

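The crop shows the pile's far edge at row ~361 (columns 90–680), the fence's lower edge at row ~350 (75–697), and the held plate unchanged.

```bash
python3 -c "
from h import *
c=pickle.load(open('w3.pkl','rb'));z=c['pos'][2]
loc=lambda p,h:(c['M'].T@(wray(c,(p[0]/5+244.6,p[1]/5+129.6),h)-c['pos'])*1e3)[:2].round(1)
print('pile',loc((90,361),.034),loc((680,361),.034))
print('fence',loc((75,350),.042),loc((697,350),.042))
print('top',loc((35,446),z+.0072),loc((742,446),z+.0072))
print('bot',loc((53,415),z-.0048),loc((725,415),z-.0048))
"
```

```text
pile [ 45.4 -28.2] [45.4 27.2]
fence [ 48.1 -28.2] [48.1 27.4]
top [ 45.  -27.8] [45.  27.5]
bot [ 44.6 -28.5] [44.6 28.2]
```

```bash
python3 -m pendant '[[0.6,[0.4,-0.3,5],[0,0,0]],[0.6,[0,0,6],[0,0,0]],[0.6,[0,0,4],[0,0,0]],[0.6,[0,0,2],[0,0,0]],[0.6,[0,0,1],[0,0,0]],[0.6,[0,0,0],[0,0,0]],[0.6,[0,0,0],[0,0,0]],[0.6,[0,0,0],[0,0,0]]]'
```

```text
clock: 8.0
tool_pos: [0.5868, 0.0564, 0.0389]
eef_rot: [0.602, 0.799, 0.0, 0.0]
contact_force: [-1.1, -0.9, 1.9]
opening: 0.626
finger_force: 25.0
```

```bash
python3 -m pendant '[[0.6,[0,0,0.3],[0,0,0]],[-1,[0,0,0],[0,0,0]],[-1,[0,0,0],[0,0,0]],[-1,[0,0,0],[0,0,0]],[-1,[0,0,-10],[0,0,0]],[-1,[0,0,-30],[0,0,0]],[-1,[0,0,-40],[0,0,0]],[-1,[0,0,-22],[0,0,0]]]'
python3 -m pendant '[[-1,[0,0,0],[0,0,0]],[-1,[0,0,0],[0,0,0]],[-1,[0,0,0],[0,0,0]]]'
python3 -c "
from h import *
import cv2
c=wsnap('w4');goto([.6185,-.0542,.058],16)
"
```

```text
clock: 9.0
tool_pos: [0.5876, 0.0566, 0.143]
eef_rot: [0.602, 0.799, 0.001, 0.001]
contact_force: [0.2, -0.0, -0.3]
opening: 1.0
finger_force: 0.0
clock: 9.38
tool_pos: [0.5859, 0.0561, 0.1393]
eef_rot: [0.602, 0.799, -0.001, -0.001]
contact_force: [-0.1, -0.1, 0.3]
opening: 0.998
finger_force: 0.0
t 9.425 pos [0.586  0.0562 0.1393] yawY 16.04 tilt [-2.e-03 -5.e-04 -1.e+00] q7 -0.3519328241865407
shift mm [-115.     0.9   81.3] turn z 0.037628314776014804
```

View pics/w4.png

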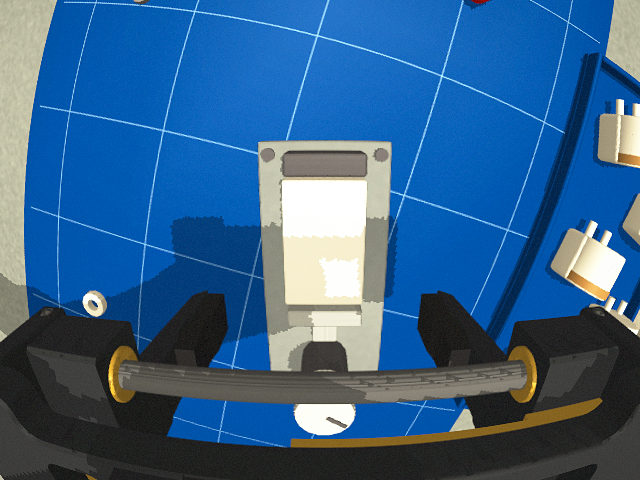

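The plate sits squarely on the pile, with edges at (283–366, 180–303), level with the fence and jaw. Next is the cap. I'll move over it and pre-turn about 75° anticlockwise, so that a single grip covers the whole 142° run.

```bash
python3 -m pendant '[[-1,[-25,0.5,0],[0,0,0]],[-1,[-35,0.5,0],[0,0,0]],[-1,[-35,0,0],[0,0,0]],[-1,[-20,0,0],[0,0,0]],[-1,[0,0,0],[0,0,-9.5]],[-1,[0,0,0],[0,0,-9.5]],[-1,[0,0,0],[0,0,-9.5]],[-1,[0,0,0],[0,0,-9.5]]]'
python3 -m pendant '[[-1,[0,0,0],[0,0,-9.5]],[-1,[0,0,0],[0,0,-9.5]],[-1,[0,0,0],[0,0,-9.5]],[-1,[0,0,0],[0,0,-8.5]],[-1,[0,0,0],[0,0,0]],[-1,[0,0,0],[0,0,0]],[-1,[0,0,0],[0,0,0]]]'
python3 -c "
from h import *
goto([.6186,-.0543,.057],91)
from plant import cams
d=cams.snapshot('top');import cv2;pickle.dump(d,open('d1.pkl','wb'))
s,_=state();print(s['q'].round(2))
"
```

```text
clock: 10.42
tool_pos: [0.6191, -0.053, 0.14]
eef_rot: [0.306, 0.952, 0.0, -0.0]
contact_force: [-0.2, -0.2, -0.2]
opening: 1.001
finger_force: 0.0
clock: 11.3
tool_pos: [0.6194, -0.0537, 0.1404]
eef_rot: [-0.008, 1.0, -0.0, 0.0]
contact_force: [-0.2, -0.1, -0.3]
opening: 0.998
finger_force: 0.0
t 11.3 pos [ 0.6194 -0.0537  0.1404] yawY 90.97 tilt [ 0.e+00 -2.e-04 -1.e+00] q7 0.9137252912793785
shift mm [ 0.8 -0.6 83.4] turn z -0.02868869884321157
[ 0.43  0.92 -0.8   1.64  0.79  0.93  0.91]
```

```bash
python3 -m pendant '[[-1,[0.8,-0.6,15],[0,0,0]],[-1,[0,0,25],[0,0,0]],[-1,[0,0,25],[0,0,0]],[-1,[0,0,13],[0,0,0]],[-1,[0,0,4.5],[0,0,0]],[-1,[0,0,0],[0,0,0]],[-1,[0,0,0],[0,0,0]]]' 25
python3 -m pendant '[[0.7,[0,0,0],[0,0,0]],[0.7,[0,0,0],[0,0,0]],[0.7,[0,0,0],[0,0,0]],[0.7,[0,0,0],[0,0,0]],[0.7,[0,0,0],[0,0,0]],[0.7,[0,0,0],[0,0,0]]]' 25
python3 -c "
from h import *
goto([.6186,-.0543,.057],91);print(state()[0]['moment'])"
```

```text
clock: 12.22
tool_pos: [0.6192, -0.0544, 0.0587]
eef_rot: [-0.009, 1.0, 0.0, 0.001]
contact_force: [-1.0, -1.3, 0.1]
opening: 1.0
finger_force: 0.0
clock: 12.98
tool_pos: [0.6186, -0.0543, 0.0579]
eef_rot: [-0.009, 1.0, 0.0, 0.0]
contact_force: [0.1, -0.3, 0.5]
opening: 0.494
finger_force: 25.0
t 12.975 pos [ 0.6186 -0.0543  0.0579] yawY 91.04 tilt [ 1.e-04  3.e-04 -1.e+00] q7 0.8298450605650165
shift mm [0.  0.  0.9] turn z 0.03971743107176451
[ 0.12224511 -0.06350683 -0.0219687 ]
```

```bash
P="python3 -c \"from h import *
goto([.6186,-.0543,.057],91);print(state()[0]['moment'].round(2))\""
python3 -m pendant '[[0.7,[0,0,0.1],[0,0,5]],[0.7,[0,0,0.1],[0,0,10]],[0.7,[0,0,0.1],[0,0,10]],[0.7,[0,0,0.1],[0,0,10]],[0.7,[0,0,0.1],[0,0,10]],[0.7,[0,0,0.1],[0,0,10]],[0.7,[0,0,0.2],[0,0,10]],[0.7,[0,0,0.1],[0,0,10]]]'; eval "$P"
python3 -m pendant '[[0.7,[0,0,0.1],[0,0,10]],[0.7,[0,0,0.1],[0,0,10]],[0.7,[0,0,0.1],[0,0,10]],[0.7,[0,0,0.1],[0,0,10]],[0.7,[0,0,0.1],[0,0,10]],[0.7,[0,0,0.1],[0,0,5]],[0.7,[0,0,0],[0,0,0]],[0.7,[0,0,0],[0,0,0]]]'; eval "$P"
```

```text
clock: 13.98
tool_pos: [0.619, -0.0538, 0.0569]
eef_rot: [0.603, 0.797, 0.001, 0.0]
contact_force: [0.7, 1.0, -2.2]
opening: 0.492
finger_force: 25.0
t 13.975 pos [ 0.619  -0.0538  0.0569] yawY 15.76 tilt [ 9.e-04  9.e-04 -1.e+00] q7 -0.23731500761449803
shift mm [-0.3 -0.5 -0.1] turn z -75.23857275508749
[ 0.22 -0.22  0.15]
clock: 14.98
tool_pos: [0.6194, -0.054, 0.0563]
eef_rot: [0.902, 0.431, 0.001, -0.0]
contact_force: [2.8, 1.5, -6.4]
opening: 0.49
finger_force: 25.0
t 14.975 pos [ 0.6194 -0.054   0.0563] yawY -38.88 tilt [ 1.6e-03  9.0e-04 -1.0e+00] q7 -0.9136351166645966
shift mm [-0.8 -0.4 -0.7] turn z 50.120136618924676
[ 0.27 -0.77 -0.11]
```

```bash
P="python3 -c \"from h import *
s,M=state();print(np.degrees(np.arctan2(M[1,1],M[0,1])).round(2),s['moment'].round(2),s['joint_torque'].round(2)[6])\""
python3 -m pendant '[[0.7,[0,0,0.3],[0,0,3]],[0.7,[0,0,0],[0,0,3]],[0.7,[0,0,0],[0,0,0]]]'; eval "$P"
python3 -m pendant '[[0.7,[0,0,0],[0,0,3]],[0.7,[0,0,0],[0,0,3]],[0.7,[0,0,0],[0,0,0]]]'; eval "$P"
python3 -m pendant '[[0.7,[0,0,0],[0,0,3]],[0.7,[0,0,0],[0,0,3]],[0.7,[0,0,0],[0,0,0]]]'; eval "$P"
```

```text
clock: 15.35
tool_pos: [0.6194, -0.054, 0.0562]
eef_rot: [0.924, 0.382, 0.001, 0.0]
contact_force: [4.1, 2.4, -5.1]
opening: 0.49
finger_force: 25.0
-45.03 [ 0.41 -1.07 -0.07] -0.06
clock: 15.72
tool_pos: [0.6195, -0.0541, 0.0561]
eef_rot: [0.943, 0.334, 0.001, 0.0]
contact_force: [5.2, 1.3, -6.1]
opening: 0.49
finger_force: 25.0
-51.03 [ 0.36 -1.07 -0.01] -0.06
clock: 16.1
tool_pos: [0.6191, -0.0544, 0.0561]
eef_rot: [0.959, 0.285, 0.0, 0.0]
contact_force: [4.7, 1.3, -6.5]
opening: 0.493
finger_force: 25.0
-56.89 [ 0.19 -1.01  0.5 ] -0.62
```

Torque jumped from about 0.1 to 0.6 N m near -55°, which looks like the stop. I'll press a little further to confirm, then feel for the point where the torque reverses.

```bash
P="python3 -c \"from h import *
s,M=state();print(np.degrees(np.arctan2(M[1,1],M[0,1])).round(2),s['moment'].round(2),s['joint_torque'].round(2)[6])\" | sed s/^/YAW/"
(python3 -m pendant '[[0.7,[0,0,0],[0,0,3]],[0.7,[0,0,0],[0,0,0]],[0.7,[0,0,0],[0,0,0]]]'; eval "$P"
python3 -m pendant '[[0.7,[0,0,0],[0,0,-1]],[0.7,[0,0,0],[0,0,0]]]'; eval "$P"
python3 -m pendant '[[0.7,[0,0,0],[0,0,-1]],[0.7,[0,0,0],[0,0,0]]]'; eval "$P"
python3 -m pendant '[[0.7,[0,0,0],[0,0,-1]],[0.7,[0,0,0],[0,0,0]]]'; eval "$P"
python3 -m pendant '[[0.7,[0,0,0],[0,0,-1]],[0.7,[0,0,0],[0,0,0]]]'; eval "$P") | grep -E 'YAW|clock|contact'
```

```text
clock: 16.48
contact_force: [2.4, -0.6, -4.2]
YAW-59.96 [-0.08 -0.55  0.58] -0.57
clock: 16.73
contact_force: [1.7, 0.2, -2.6]
YAW-59.01 [-0.16 -0.38  0.28] -0.27
clock: 16.98
contact_force: [1.5, -0.8, -2.6]
YAW-58.03 [-0.15 -0.3  -0.03] 0.03
clock: 17.23
contact_force: [0.9, -1.5, -2.0]
YAW-56.99 [-0.3  -0.11 -0.02] 0.08
clock: 17.48
contact_force: [-0.0, -1.5, -2.6]
YAW-55.97 [-0.43 -0.07 -0.06] 0.08
```

The torque saturates at 0.58 N m (slipping on the hard stop) and reverses at -58.0°. Backing off a quarter turn therefore means a yaw of about +32.1°.

```bash
P="python3 -c \"from h import *
s,M=state();print(np.degrees(np.arctan2(M[1,1],M[0,1])).round(2),s['moment'].round(2),s['joint_torque'].round(2)[6])\" | sed s/^/YAW/"
python3 -m pendant '[[0.7,[0,0,-0.1],[0,0,-8]],[0.7,[0,0,-0.1],[0,0,-10]],[0.7,[0,0,-0.1],[0,0,-10]],[0.7,[0,0,-0.2],[0,0,-10]],[0.7,[0,0,-0.1],[0,0,-10]],[0.7,[0,0,-0.1],[0,0,-10]],[0.7,[0,0,-0.2],[0,0,-10]],[0.7,[0,0,-0.1],[0,0,-10]]]';eval "$P"
python3 -m pendant '[[0.7,[0,0,-0.1],[0,0,-6]],[0.7,[0,0,-0.1],[0,0,-4]],[0.7,[0,0,0],[0,0,0]],[0.7,[0,0,0],[0,0,0]],[0.7,[0,0,0],[0,0,0]],[0.7,[0,0,0],[0,0,0]]]';eval "$P"
python3 - <<'E'
from plant import cams
import cv2
I=cams.snapshot('top')['img'][100:235,220:400,::-1];J=cams.snapshot('side')['img'][140:275,220:400,::-1]
cv2.imwrite('pics/end.png',cv2.resize(cv2.hconcat([I,J]),None,fx=2.2,fy=2.2,interpolation=cv2.INTER_CUBIC))
E
```

```text
clock: 18.48
tool_pos: [0.6196, -0.0553, 0.0573]
eef_rot: [0.557, 0.831, 0.0, 0.001]
contact_force: [1.6, -1.2, -4.1]
opening: 0.491
finger_force: 25.0
YAW22.31 [-0.28 -0.63 -0.18] -0.97
clock: 19.23
tool_pos: [0.6197, -0.0551, 0.0574]
eef_rot: [0.485, 0.875, 0.0, 0.001]
contact_force: [4.8, -2.1, -5.7]
opening: 0.493
finger_force: 25.0
YAW31.97 [-0.52 -1.26  0.06] -0.08
```

View pics/end.png

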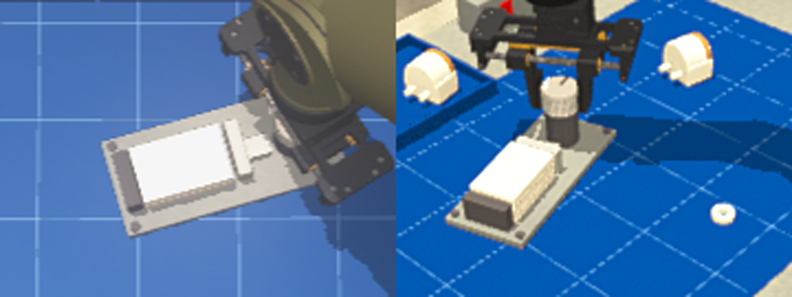

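The plate is flush on the pile. The cap is held between the fingers, and its rib in the side view (about (560,83), pointing up and right) fits a quarter turn back. Handing in.

```bash
python3 -c "
from plant import r
print(r.finish_job())"
```

```text
the job is handed in; nothing more can be done
None
```

The white plate is on the pile, flush to within about a millimetre by the camera, and released; the cap was screwed down to its stop, backed off a quarter turn by yaw reading, and is still held there; handed in at about 19 s, result not reported back.

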